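# Set the stock tags on the repair bench

### The job

Each blue parts bin on the yellow board has a hinged tag in front of it, green on one side and red on the other. With a fingertip, gently push over the tags that are wrong, so that the tags of the full bins lie with their green face up and the tag of the bin that has run out lies with its red face up. Leave the spray can, screwdriver and brush where they are, and do not knock against the bins.

Things in the scene. Friction and masses are not known exactly. Their poses are not given: they have to be found in the camera images.
- board: Yellow board fixed flat on the bench, may be turned a little: 250 (x) x 480 (y) x 15 mm thick; origin at the centre of its underside. In its frame three tags stand in a row along y, 155 mm apart, at x = -70 mm (robot's side); straight behind each, at x = +55 mm, stands the bin it belongs to (125 mm from tag to bin). White lines divide the three pairs.
- tag_a_hinge (a point): Middle of a tag's hinge axis, 40 mm above the bench. x runs along the hinge (away from the robot, as the board's x), y left, z up. The tag is a plate 44 mm wide (x), 4 mm thick, free edge 55 mm from the axis, smooth, one face green, one red. It rests leaning 46 degrees from upright to left or right: free edge then 39 mm to that side and 38 mm above the axis.
- tag_a (a joint): Tag angle, rad: 0 upright; +0.8 leaning on its right stop (towards -y) with the green face up; -0.8 leaning on its left stop (towards +y) with the red face up. It turns lightly (under 1 N at the free edge); pushed 20 degrees or more past upright it drops onto its stop by itself within about a second.
- tag_b_hinge (a point): Middle of a tag's hinge axis, 40 mm above the bench. x runs along the hinge (away from the robot, as the board's x), y left, z up. The tag is a plate 44 mm wide (x), 4 mm thick, free edge 55 mm from the axis, smooth, one face green, one red. It rests leaning 46 degrees from upright to left or right: free edge then 39 mm to that side and 38 mm above the axis.
- tag_b (a joint): Tag angle, rad: 0 upright; +0.8 leaning on its right stop (towards -y) with the green face up; -0.8 leaning on its left stop (towards +y) with the red face up. It turns lightly (under 1 N at the free edge); pushed 20 degrees or more past upright it drops onto its stop by itself within about a second.
- tag_c_hinge (a point): Middle of a tag's hinge axis, 40 mm above the bench. x runs along the hinge (away from the robot, as the board's x), y left, z up. The tag is a plate 44 mm wide (x), 4 mm thick, free edge 55 mm from the axis, smooth, one face green, one red. It rests leaning 46 degrees from upright to left or right: free edge then 39 mm to that side and 38 mm above the axis.
- tag_c (a joint): Tag angle, rad: 0 upright; +0.8 leaning on its right stop (towards -y) with the green face up; -0.8 leaning on its left stop (towards +y) with the red face up. It turns lightly (under 1 N at the free edge); pushed 20 degrees or more past upright it drops onto its stop by itself within about a second.
- bin_fans: Open blue plastic bin, 120 x 120 mm, 60 mm high at the back and 28 mm at the front lip, fixed on the board behind one of the tags; origin at the centre of its underside, on the board's top. FULL: heaped to the rim with black laptop cooling fans (top of heap about 66 mm above the origin).
- bin_drives: Open blue plastic bin, 120 x 120 mm, 60 mm high at the back and 28 mm at the front lip, fixed on the board behind one of the tags; origin at the centre of its underside, on the board's top. FULL: packed with silvery upright drives (top about 61 mm above the origin).
- bin_empty: Open blue plastic bin, 120 x 120 mm, 60 mm high at the back and 28 mm at the front lip, fixed on the board behind one of the tags; origin at the centre of its underside, on the board's top. Run out, NOT full: its blue floor is bare but for one small green circuit card.
- can: Silver spray can with a blue label and red cap, 54 mm diameter, 169 mm tall, standing loose to the left of the board; origin at the centre of its underside. Leave alone.
- screwdriver: Screwdriver, 180 mm long, red handle, lying loose on the bench before the board on the robot's side. Leave alone.
- brush: Dusting brush, 190 mm long, wooden handle, lying loose to the right of the board. Leave alone.
- tag_a_base: Fixed dark steel stand of that tag, foot 66 x 50 mm; origin at the centre of its underside on the board, 25 mm straight below the hinge axis. Two hinge cheeks at x = +-28 mm (6 mm thick) reach 4 mm above the axis, rubber stop posts at y = +-13 mm reach 5 mm above it; higher up only the tag itself stands in the way.
- tag_b_base: Fixed dark steel stand of that tag, foot 66 x 50 mm; origin at the centre of its underside on the board, 25 mm straight below the hinge axis. Two hinge cheeks at x = +-28 mm (6 mm thick) reach 4 mm above the axis, rubber stop posts at y = +-13 mm reach 5 mm above it; higher up only the tag itself stands in the way.
- tag_c_base: Fixed dark steel stand of that tag, foot 66 x 50 mm; origin at the centre of its underside on the board, 25 mm straight below the hinge axis. Two hinge cheeks at x = +-28 mm (6 mm thick) reach 4 mm above the axis, rubber stop posts at y = +-13 mm reach 5 mm above it; higher up only the tag itself stands in the way.

How it is judged (in metres and radians):
At the end, for the whole second after the job is handed in: The tags before both full bins lean onto their green-up stop (joint above 0.7 rad) and the tag before the run-out bin onto its red-up stop (below -0.7 rad), all at rest (under 0.1 rad/s); can, screwdriver and brush within 20 mm of where they stood ((((horizontal distance between tag_a_hinge and bin_fans below 0.16 m or horizontal distance between tag_a_hinge and bin_drives below 0.16 m) and value of joint tag_a above 0.7 rad) or (not (horizontal distance between tag_a_hinge and bin_fans below 0.16 m or horizontal distance between tag_a_hinge and bin_drives below 0.16 m) and value of joint tag_a below -0.7 rad)) and velocity of joint tag_a between -0.1 and 0.1 rad/s and (((horizontal distance between tag_b_hinge and bin_fans below 0.16 m or horizontal distance between tag_b_hinge and bin_drives below 0.16 m) and value of joint tag_b above 0.7 rad) or (not (horizontal distance between tag_b_hinge and bin_fans below 0.16 m or horizontal distance between tag_b_hinge and bin_drives below 0.16 m) and value of joint tag_b below -0.7 rad)) and velocity of joint tag_b between -0.1 and 0.1 rad/s and (((horizontal distance between tag_c_hinge and bin_fans below 0.16 m or horizontal distance between tag_c_hinge and bin_drives below 0.16 m) and value of joint tag_c above 0.7 rad) or (not (horizontal distance between tag_c_hinge and bin_fans below 0.16 m or horizontal distance between tag_c_hinge and bin_drives below 0.16 m) and value of joint tag_c below -0.7 rad)) and velocity of joint tag_c between -0.1 and 0.1 rad/s and distance of each of can, screwdriver, brush from where it was at the start of the episode below 0.02 m); the robot touches nothing.
It fails at once if the spray can was moved or lifted (distance of can from where it was at the start of the episode above 0.02 m).
It fails at once if the screwdriver was moved or lifted (distance of screwdriver from where it was at the start of the episode above 0.02 m).
It fails at once if the brush was moved or lifted (distance of brush from where it was at the start of the episode above 0.02 m).
It fails at once if a tag or its stand was pushed harder than 20 N (contact force between the arm and tag_a_base above 20 N or contact force between the arm and tag_b_base above 20 N or contact force between the arm and tag_c_base above 20 N).
It fails at once if a bin was knocked harder than 20 N (contact force between the arm and bin_fans above 20 N or contact force between the arm and bin_drives above 20 N or contact force between the arm and bin_empty above 20 N).
It also fails if it takes over 61 s, if anything falls off the work surface, if the arm or the gripper's body presses on something with over 40 N, if the wrist force passes 120 N, or if a joint passes its speed limit or range.

### The arm

A 6-joint arm with a two-finger parallel gripper is mounted at the origin on the work surface. World frame = base frame: x ahead of the robot, y to its left, z up, the work surface at z = 0. Lengths are in mm, angles in rad, forces in N, time in s.
With the tool pointing down it reaches from about 275 to 825 mm from the base axis. Payload 5.2 kg.
Tool frame: the origin (TCP) lies at the very end of the fingers, on their centre line; the grasp point (between the pads) lies 19 mm behind it; z points along the fingers, y is the direction in which the jaws open and shut (so a half turn about z gives the same grasp; the last joint's range is limited). The gripper opens to 93 mm and grips with 3 to 60 N. Pads are 15 mm wide; open, the fingers measure 128 mm over their backs; the gripper's body (75 mm by 188 mm) begins 65 mm behind the grasp point.
Start: joints at [-1.45, 0.259, 1.535, -0, 1.348, -0.203], TCP at [175.015, -521.416, 179.353] pointing down, gripper open.
Joint ranges: [-3.14, 3.14], [-0.91, 2.08], [0.19, 2.58], [-1.22, 4.36], [0.22, 2.71], [-3.12, 3.12]. Speed limits (rad/s): [2.57, 2.57, 3.14, 3.14, 3.14, 3.14].

### API

Orientations are given as [roll, pitch, yaw] about the fixed x, y, z axes, in that order (R = Rz(yaw) Ry(pitch) Rx(roll)).
In Python, from bench import robot gives the robot as it stands. The module is installed in compiled form; this text tells all that it offers. Calls block until the motion is done:
- robot.move_ptp(position, orientation): joint-space move of the TCP to a pose.
- robot.move_linear(position, ori=None, speed=150, f_stop=None): straight line of the TCP; ori=None keeps the orientation; speed is the mean speed in mm/s. With f_stop (N) it stops when the force on the tool has changed by that much, and returns True; else False.
- robot.move_j(angles): joint-space move.
- robot.move_gripper(opening): opening from 0.0 (shut) to 1.0 (fully open); the grip force is fixed at half the most; returns when the fingers have stopped.
- robot.sleep(seconds).
- robot.inverse_kinematics(position, orientation): joint angles nearest the present ones, or None.
- robot.get_image(name): name is "side" or "top" or "wrist"; returns a dict with "img" (400x640x3 uint8, blue, green, red), "fovy" (degrees; the focal length in pixels is half the picture's height over the tangent of half this angle, whatever the lens; pixels are square), "cx", "cy" (the principal point, pixels), "k1" (the pictures are not rectified: a ray, as slopes to the right and down, at radius r is drawn at 1 + k1 r^2 times it, then the intrinsics apply), "eye" and "orientation" of the camera in the world. Camera axes: x right, y down, z forward; pixel columns grow to the right and rows downward; lengths in mm; the calibration is good to about 2 mm. A picture is of the moment at which its call begins. There is no depth.
A pose or a line that the arm cannot do raises robot.MotionError and nothing moves.
- robot.hand_in(): hands the job in, once; it reports no verdict.
Readings, each from a call of its own:
- robot.current_t(): time.
- robot.current_qpos(): joint angles.
- robot.current_joint_vel(): joint speeds.
- robot.current_joint_efforts(): joint torques, N m.
- robot.current_tcp_pos(): TCP position.
- robot.current_eef_rot(): TCP orientation.
- robot.current_contact_force(): force on the tool from outside, world axes, zero at the start.
- robot.current_ft_torque(): the same for the moment, N m.
- robot.current_gripper_width(): opening from 0.0 (shut) to 1.0 (fully open).
Only numpy, scipy, OpenCV 4.12 (cv2) and the standard library are available. Lean on these libraries where they do the work, as an engineer would, in place of code of your own. Each camera call takes 0.05 s, during which the arm holds its last target. There are 200 camera calls.

## Working session

There is one attempt and no reset: what is moved stays moved. The work goes in short steps, each a Python script; the robot and the scene stay as the last script left them, time stands still between calls to the robot, and variables do not carry over. Pictures are saved under pics/ and viewed, about 8 in all and at most 12, crops included, and the job is handed in when it is done.

```bash
mkdir -p pics
python3 - <<'E'
from bench import robot
import cv2
for n in ("top","side"):
    d=robot.get_image(n); cv2.imwrite(f"pics/{n}0.png",d["img"])
    print(n,{k:v for k,v in d.items() if k!="img"})
print(robot.current_t(),robot.current_eef_rot())
E
```

```text
top {'fovy': 49.567576808519306, 'cx': 320.6880149917391, 'cy': 193.69224640475932, 'k1': -0.09949357132502522, 'eye': array([ 386.61995594,   44.0111508 , 1036.31434542]), 'orientation': array([-2.98216857,  0.00549241, -1.54728796])}
side {'fovy': 53.975631705831304, 'cx': 318.3284820378847, 'cy': 201.5176665278641, 'k1': -0.00498257828115764, 'eye': array([ 88.49528917, 654.99930454, 694.43394771]), 'orientation': array([-2.26149608,  0.00822855, -2.5165897 ])}
0.1 [-3.13992753e+00 -3.43538053e-04  3.23824612e-01]
```

View pics/top0.png

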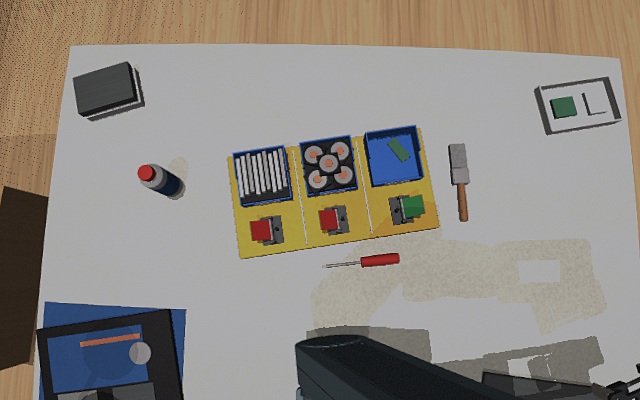

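View pics/side0.png

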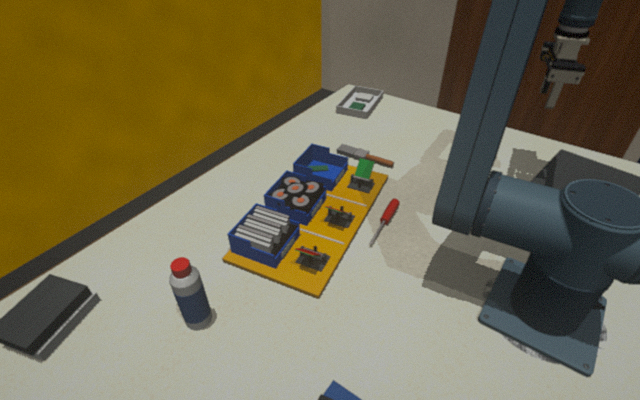

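Top view: drives bin (left, 262,175) and fans bin (middle, 328,165) are full, and their tags at (262,230) and (330,219) are red-up, leaning left. The empty bin (right, 393,156) has its tag at (411,206) green-up, leaning right. So all three tags are wrong. Next I measure the board and tags.

```bash
cat > h.py <<'E'
import numpy as np, cv2
from scipy.spatial.transform import Rotation as R
def ray(d,uv,z):
    f=200/np.tan(np.radians(d["fovy"])/2)
    K=np.array([[f,0,d["cx"]],[0,f,d["cy"]],[0,0,1]])
    p=cv2.undistortPoints(np.float64(uv).reshape(-1,1,2),K,np.array([d["k1"],0,0,0]))[:,0]
    v=R.from_euler("xyz",d["orientation"]).apply(np.c_[p,np.ones(len(p))])
    e=d["eye"]; return e+v*((z-e[2])/v[:,2])[:,None]
def blobs(img,lo,hi,amin=60):
    m=cv2.inRange(cv2.cvtColor(img,cv2.COLOR_BGR2HSV),lo,hi)
    n,l,s,c=cv2.connectedComponentsWithStats(m)
    return m,l,[(i,s[i,4],c[i]) for i in range(1,n) if s[i,4]>amin]
E
python3 - <<'E'
from h import *
from bench import robot
np.set_printoptions(precision=1,suppress=True)
d=robot.get_image("top");im=d["img"]
m=cv2.inRange(cv2.cvtColor(im,cv2.COLOR_BGR2HSV),(20,150,80),(35,255,255))
m[:110]=0;m[275:]=0;m[:,:215]=0;m[:,450:]=0
m=cv2.morphologyEx(m,cv2.MORPH_OPEN,np.ones((3,3)))
r=cv2.minAreaRect(cv2.findNonZero(m)); P=ray(d,cv2.boxPoints(r),15)
print("board",P,np.linalg.norm(np.diff(P,axis=0),axis=1),P.mean(0))
for nm,lo,hi in(("red",(0,150,80),(8,255,255)),("green",(45,100,60),(80,255,255))):
    _,l,b=blobs(im,lo,hi)
    for i,a,c in b:
        q=cv2.boxPoints(cv2.minAreaRect(np.argwhere(l==i)[:,::-1].astype(np.float32)))
        Q=ray(d,q,59); print(nm,a,c,ray(d,[c],59)[0],np.linalg.norm(np.diff(Q,axis=0),axis=1)[:2])
E
```

```text
board [[ 635.9  289.4   15. ]
 [ 722.9 -195.1   15. ]
 [ 474.3 -227.9   15. ]
 [ 393.2  239.1   15. ]] [492.3 250.8 474. ] [556.6  26.4  15. ]
red 180 [144.8 172.1] [585.6 467.5  59. ] [34.6 34.8]
red 296 [328.3 219.4] [485.   34.5  59. ] [37.  44.7]
red 321 [260.8 229.7] [458.  186.7  59. ] [41.5 45. ]
red 358 [379.9 259.5] [397.5 -83.   59. ] [84.2 22.8]
green 371 [412.9 205.8] [ 520.4 -158.    59. ] [45.1 45. ]
```

Checks agree: tag spacings are 154.6 and 156.7 mm (155 given), and the board centre from the middle hinge (557,27) is close to the outline's (557,26). Yaw is about 10°. I'll close the gripper, turn the jaws along the hinge and push each tag past upright.

Run:
```python
from h import *
from bench import robot
np.set_printoptions(precision=1,suppress=True)
a=np.radians(10.3); by=np.array([-np.sin(a),np.cos(a),0])
robot.move_gripper(0.0)
q0=robot.current_qpos()
H={"right":((517,-138.8),-1),"mid":((488.4,15.3),1),"left":((461.4,167.5),1)}
P=lambda h,s,z:np.array([*h,0])+s*by+[0,0,z]
best=min((y for y in(a+np.pi/2,a-np.pi/2)),key=lambda y:(lambda q:9 if q is None else abs(q[5]))(robot.inverse_kinematics(P(H["mid"][0],0,190),[np.pi,0,y])))
o=[np.pi,0,best]; print("yaw",best)
for n,(h,s) in H.items():
    robot.move_ptp(P(h,72*s,190),o)
    robot.move_linear(P(h,72*s,64),speed=120)
    r=robot.move_linear(P(h,-9*s,64),speed=60,f_stop=8)
    print(n,r,robot.current_tcp_pos(),robot.current_contact_force(),robot.current_t())
    if r: break
    robot.move_linear(P(h,-9*s,190),speed=150)
robot.move_ptp([200,-450,250],o)
d=robot.get_image("top");cv2.imwrite("pics/top1.png",cv2.resize(d["img"][100:290,210:500],None,fx=2.5,fy=2.5))
print(robot.current_t(),robot.current_qpos())
```

```text
yaw 1.7505652397503124
right False [ 515.5 -130.3   64. ] [ 0.  -0.7  0.2] 6.025
mid False [489.9   6.8  64. ] [ 0.4  0.7 -1. ] 10.6
left False [463.  158.9  64. ] [ 0.9 -0.3 -0.4] 15.225
18.6333 [-1.4  0.1  1.5  0.   1.5 -1.6]
```

View pics/top1.png

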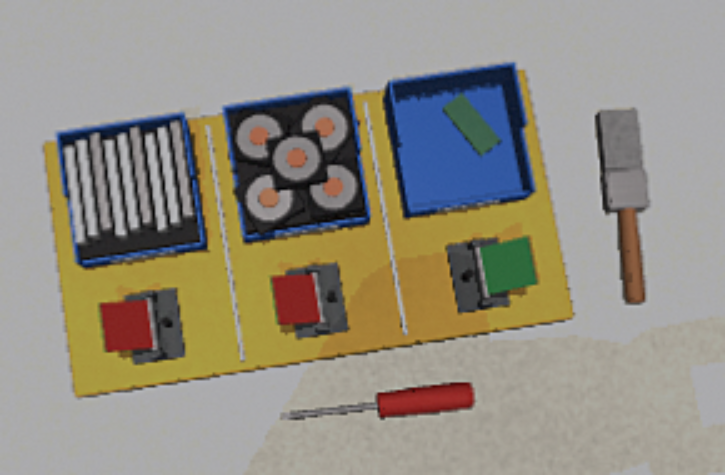

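All three tags are unchanged and nothing else moved, with only about 1 N of contact. I'll check whether the gripper is really closed and look mid-push.

Run:
```python
from h import *
from bench import robot
np.set_printoptions(precision=2,suppress=True)
print(robot.current_gripper_width())
a=np.radians(10.3); by=np.array([-np.sin(a),np.cos(a),0]);o=[np.pi,0,a+np.pi/2]
h=(461.4,167.5);P=lambda s,z:np.array([*h,0])+s*by+[0,0,z]
robot.move_ptp(P(72,190),o);robot.move_linear(P(72,64),speed=150)
T=[]
for s in (30,-9):
    robot.move_linear(P(s,64),speed=80,f_stop=8)
    print(s,robot.current_contact_force(),robot.current_tcp_pos())
    d=robot.get_image("side");T.append(cv2.resize(d["img"][170:310,200:360],None,fx=2.4,fy=2.4))
    d=robot.get_image("top");T.append(cv2.resize(d["img"][150:290,180:340],None,fx=2.4,fy=2.4))
c=np.vstack([np.hstack(T[:2]),np.hstack(T[2:])]);print(c.shape)
cv2.imwrite("pics/mid.png",cv2.resize(c,(680,595)))
print(robot.current_t())
```

```text
0.007173491092875033
30 [-1.07 -0.26  0.39] [456.16 196.84  64.1 ]
-9 [ 0.12 -0.01 -0.09] [463.07 158.47  64.02]
(672, 768, 3)
23.7333
```

View pics/mid.png

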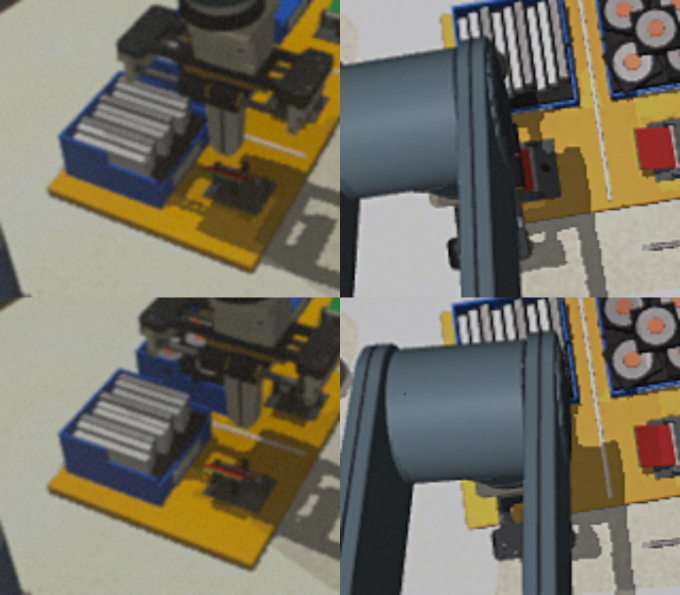

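Run:
```python
from h import *
from bench import robot
np.set_printoptions(precision=1,suppress=True)
d=robot.get_image("side")
f=200/np.tan(np.radians(d["fovy"])/2);K=np.array([[f,0,d["cx"]],[0,f,d["cy"]],[0,0,1]])
Rw=R.from_euler("xyz",d["orientation"]).as_matrix().T
a=np.radians(10.3); by=np.array([-np.sin(a),np.cos(a),0]);h=np.array([461.4,167.5,40])
t=robot.current_tcp_pos()
pts=np.array([t,t+[0,0,20],h,h+39*by+[0,0,38]],float)
print(robot.current_tcp_pos(),robot.current_eef_rot(),robot.current_qpos(),cv2.projectPoints(pts,cv2.Rodrigues(Rw)[0],-Rw@d["eye"],K,np.array([d["k1"],0,0,0.]))[0][:,0])
cv2.imwrite("pics/side2.png",cv2.resize(d["img"][170:280,240:400],None,fx=5,fy=5,interpolation=cv2.INTER_CUBIC))
```

```text
[462.9 158.9  64. ] [ 3.1 -0.   1.8] [ 0.1  0.3  1.8  0.   1.  -0.1] [[314.7 241.7]
 [314.5 235.3]
 [313.1 251.7]
 [304.8 251.6]]
```

View pics/side2.png

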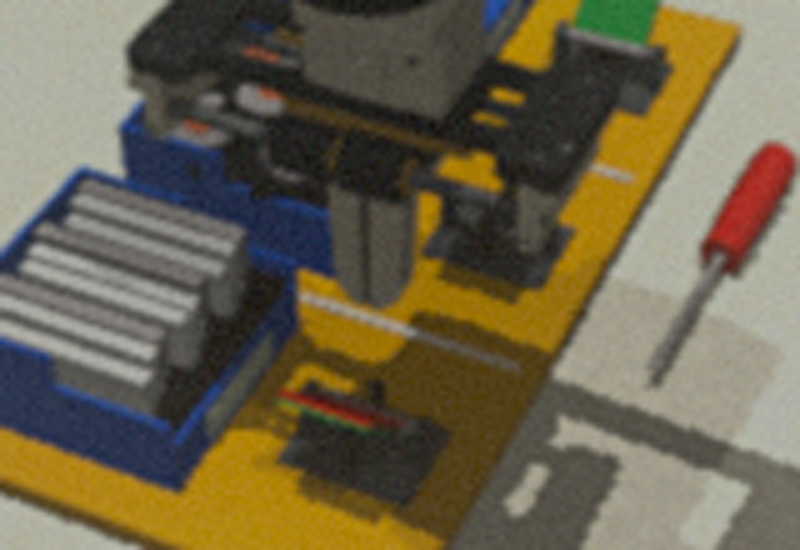

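The tip shows at (314.6,230.6), but the reported TCP projects to (314.7,241.7). So the real tip seems about 34 mm higher than reported and passed over the tags. I'll check this with independent views in a clear spot before going lower.

```bash
cat >> h.py <<'E'
def proj(d,pts):
    f=200/np.tan(np.radians(d["fovy"])/2);K=np.array([[f,0,d["cx"]],[0,f,d["cy"]],[0,0,1]])
    Rw=R.from_euler("xyz",d["orientation"]).as_matrix().T
    return cv2.projectPoints(np.float64(pts),cv2.Rodrigues(Rw)[0],-Rw@d["eye"],K,np.array([d["k1"],0,0,0.]))[0][:,0]
E
python3 - <<'E'
from h import *
from bench import robot
np.set_printoptions(precision=1,suppress=True)
d=robot.get_image("side");t=robot.current_tcp_pos()
a=np.radians(10.3);bx=np.array([np.cos(a),np.sin(a),0])
for k in(-94,-64,-46,46,64,94): print(k,((proj(d,[t+k*bx,t+k*bx+[0,0,34],t+k*bx+[0,0,84]])-[240,170])*5).round().tolist())
robot.move_linear(t+[0,0,40])
robot.move_gripper(0.25)
t=robot.current_tcp_pos();T=[]
for n in("side","wrist"):
    d=robot.get_image(n); im=d["img"].copy()
    for k in(0,34):
        u=proj(d,[t+[0,0,k]])[0]; print(n,k,u)
        cv2.circle(im,tuple(int(v) for v in u),2,(255,0,255),-1)
    T.append(im[150:290,220:420] if n=="side" else im)
cv2.imwrite("pics/chk.png",np.vstack([cv2.resize(T[0],(500,350)),cv2.resize(T[1],(500,250))][:2]))
E
```

```text
-94 [[569.0, 425.0], [573.0, 369.0], [579.0, 283.0]]
-64 [[505.0, 403.0], [507.0, 348.0], [511.0, 261.0]]
-46 [[467.0, 390.0], [468.0, 335.0], [470.0, 249.0]]
46 [[283.0, 328.0], [279.0, 273.0], [274.0, 188.0]]
64 [[248.0, 316.0], [244.0, 262.0], [237.0, 177.0]]
94 [[191.0, 297.0], [186.0, 243.0], [177.0, 158.0]]
side 0 [314.4 228.8]
side 34 [314.2 217.2]
wrist 0 [318.8 223.3]
wrist 34 [319.1 243.6]
```

View pics/chk.png

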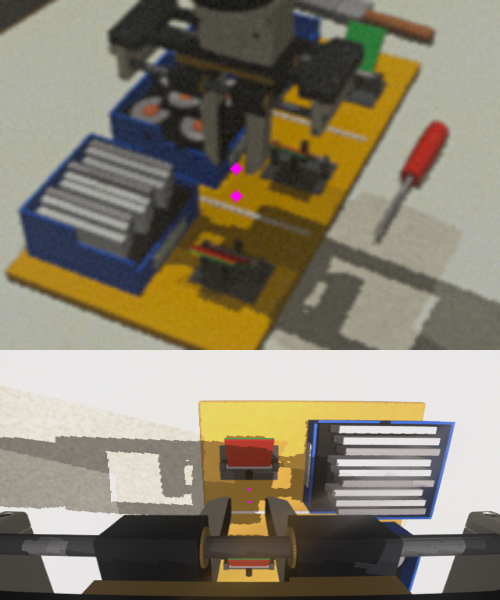

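Both views agree. The fingertips sit about 34 mm behind the reported TCP, while the gripper body is where stated (about 84 mm above it). Commanding z = 31 puts the tip near 65 and the body near 115, which clears the 81 mm bin heaps. I'll repeat the pushes at that height.

Run:
```python
from h import *
from bench import robot
np.set_printoptions(precision=1,suppress=True)
a=np.radians(10.3); by=np.array([-np.sin(a),np.cos(a),0]);o=[np.pi,0,a+np.pi/2]
H={"left":((461.4,167.5),1),"mid":((488.4,15.3),1),"right":((517,-138.8),-1)}
P=lambda h,s,z:np.array([*h,0])+s*by+[0,0,z]
robot.move_linear(robot.current_tcp_pos()+[0,0,60]); robot.move_gripper(0.0)
for n,(h,s) in H.items():
    robot.move_ptp(P(h,72*s,150),o)
    if robot.move_linear(P(h,72*s,31),speed=100,f_stop=6): print("touch",n,robot.current_tcp_pos()); break
    r=robot.move_linear(P(h,-9*s,31),speed=60,f_stop=8)
    print(n,r,robot.current_tcp_pos(),robot.current_contact_force(),robot.current_t())
    if r: break
    robot.move_linear(P(h,-9*s,150),speed=150)
else: robot.move_ptp([200,-450,250],o)
d=robot.get_image("top");cv2.imwrite("pics/top2.png",cv2.resize(d["img"][100:290,100:500],None,fx=2,fy=2))
print(robot.current_t())
```

```text
left False [462.9 158.9  31. ] [-0.8 -0.3  0.4] 29.3417
mid False [489.9   6.8  31. ] [0.6 0.3 0.1] 33.5167
right False [ 515.5 -130.3   31. ] [-0.4 -0.7  0.7] 38.1833
40.8583
```

View pics/top2.png

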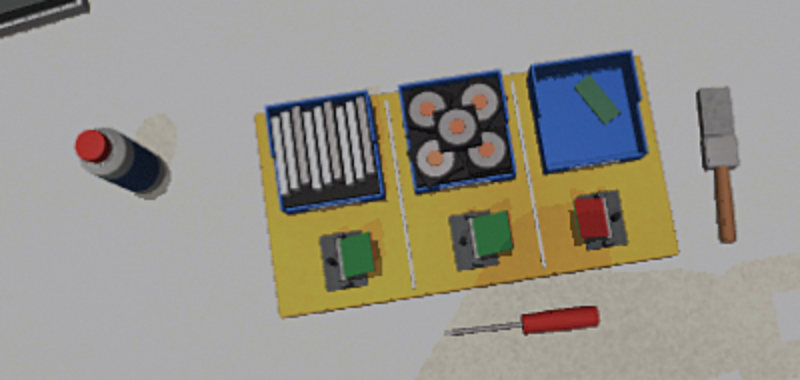

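The tags at the drives (355,255) and fans (490,235) now lie green-up to the right. The tag at the empty bin (592,217) lies red-up to the left. One numeric check that they rest on their stops and the loose items haven't moved, then I hand in.

Run:
```python
from h import *
from bench import robot
np.set_printoptions(precision=1,suppress=True)
d=robot.get_image("top")
for nm,lo,hi in(("red",(0,150,80),(8,255,255)),("green",(45,100,60),(80,255,255))):
    for i,A,c in blobs(d["img"],lo,hi)[2]: print(nm,A,c,ray(d,[c],59)[0])
p=cv2.absdiff(cv2.imread("pics/top0.png"),d["img"]).max(2)
for n,(x0,x1,y0,y1) in {"can":(130,190,155,200),"brush":(445,475,140,225),"driver":(318,405,248,275)}.items(): print(n,(p[y0:y1,x0:x1]>60).sum())
robot.hand_in(); print(robot.current_t())
```

```text
red 180 [144.8 172.1] [585.6 467.5  59. ]
red 249 [395.6 208.4] [ 513.6 -118.3   59. ]
red 356 [380.  259.5] [397.4 -83.1  59. ]
green 333 [345.9 216.5] [492.6  -5.3  59. ]
green 290 [278.2 227.1] [464.9 147.4  59. ]
can 0
brush 0
driver 0
the job is handed in; nothing more can be done
the job is handed in; nothing more can be done
```

All three tags were wrong at the start, and all three now lie the right way. The tags at the drives and fans bins are green-up, and the tag at the empty bin is red-up. The job is handed in, at about 41 s of the 61 s allowed.

- **First pass missed:** a first round of pushes, at a reported TCP height of 64 mm, passed over the tags without moving them. The side and wrist pictures showed the closed fingertips about 34 mm behind the reported TCP, which disagrees with the stated tool frame. I repeated the pushes 33 mm lower and each tag went over.
- **Forces:** the readings after each push were about 1 N, and none of the pushes reached the 8 N stop limit. I did not log the peak force.
- **Last checks:** the final top image puts each tag's face centre about 20 mm to the correct side of its hinge, where 19.5 mm is expected for a tag resting on its stop. The can, brush and screwdriver showed no pixel change from the first picture. The arm was parked clear of everything.

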